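# Clamp the spindle and snap the cap onto the pepper grinder

## Robot

A 6-joint arm with a two-finger parallel gripper is mounted at the origin on the work surface. World frame = base frame: x ahead of the robot, y to its left, z up, the work surface at z = 0. Lengths are in mm, angles in rad, forces in N, time in s.
With the tool pointing down it reaches from about 375 to 900 mm from the base axis. Payload 3.1 kg.
Tool frame: the origin (TCP) lies midway between the tips of the shut fingers; the grasp point (between the pads) lies manip.tcp_to_grasp behind it (manip.tcp_to_grasp is the distance from the TCP to the grasp point, in mm); x points along the fingers, y is the direction in which the jaws open and shut, and the axes are right-handed (so a half turn about x gives the same grasp; the last joint's range is limited). The gripper opens to 87 mm and grips with 3 to 60 N. Pads are 19 mm wide; open, the fingers measure 117 mm over their backs; the gripper's body (75 mm by 190 mm) begins 51 mm behind the grasp point.
Start: joints at [1.054, 0.527, 1.433, -0, 1.181, -0.178], TCP at [207.681, 589.462, 222.548] pointing down, gripper open.
Joint ranges: [-3.08, 3.08], [-0.75, 2.2], [0.22, 2.44], [-1.43, 4.57], [0, 2.65], [-2.85, 2.85]. Speed limits (rad/s): [2.79, 2.79, 3.14, 3.14, 3.14, 3.14].

## Interface

Orientations are given as a unit quaternion [w, x, y, z].
In Python, from cell import manip gives the robot as it stands.
- The arm moves only by the tool arm_command, never from a script. Its argument "steps" is a list of rows, each a list of 2 entries, a list of its own where there are three numbers: the shift along the tool's x, y, z in cm, then the turn about the tool's x in rad. A call has 1 to 12 rows; each row shifts and turns the commanded pose from where the row before left it, along the tool's axes as they then stand; what a row does not reach is not made up. A row lasts 1/8 s, in which the tool goes at most 62.5 mm and 10.7 degrees, less where a joint would pass 70% of its speed; a pose out of reach is approached as far as the arm can. A call is refused whole if a number of a shift passes 6.25 or a number of a turn 0.188, either way. A call with a gripper value outside its range is refused whole. "grip" is the closure, from 0 (fully open) to 1 (shut), set as the call begins (left out, the last holds). The fingers move at their own pace and stop on an object; "force" is the grip in N (left out, the last holds). Time passes only in rows, so rows that do not move let the fingers close. It gives the time, the measured TCP pose, the force and the opening at its end, in the units of the state.
- manip.get_state(): the state, without advancing time (a new reading comes with each control period).
- manip.read_camera(name): name is "side" or "top"; returns a dict with "pixels" (384x512x3 uint8, blue, green, red), "vfov" (degrees; the focal length in pixels is half the picture's height over the tangent of half this angle, whatever the lens; pixels are square), "cx", "cy" (the principal point, pixels), "R" (3x3) and "t" (3): a world point X has camera coordinates R X + t. Camera axes: x right, y down, z forward; pixel columns grow to the right and rows downward; lengths in mm; the calibration is good to about 2 mm. A picture is of the moment at which its call begins. There is no depth.
- manip.close_job(): hands the job in, once; it reports no verdict.
Trained networks look in a picture, given as the dict that the camera call returned (one of the last four; its "shot" number tells which), for a name from the list of things; names that differ only in an ending like _2 or _b are one class to them, and where a whole thing is asked for, a point or a joint stands for the part that bears it (a point fixed in the world has none). Each returns a list of dicts, best first, with "p" (0 to 1); they miss things now and then, are a little off and sometimes report something else, mostly with a low value. They report only what shows in the picture. A call takes as long as a camera call.
- manip.recognise(thing, picture): "extent" ([left, top, width, height] in pixels, round what is visible of it).
- manip.regions_of(thing, picture): "pixels" (384x512 bool, what is visible of it) and "extent" ([left, top, width, height] in pixels, round what is visible of it).
- manip.place_of(thing, picture): "xy" ([column, row] in pixels: a listed point, or the origin of a listed thing).
The state is a dict: "time_s": time; "joints": joint angles; "qd": joint speeds; "effort": joint torques, N m; "tool_pos": TCP position; "ee_rot": TCP orientation; "force": force on the tool from outside, world axes, zero at the start; "moment": the same for the moment, N m; "width": finger opening in mm.
Only numpy, scipy, OpenCV 4.12 (cv2) and the standard library are available. Lean on these libraries where they do the work, as an engineer would, in place of code of your own. Each camera call takes 0.05 s, during which the arm holds its last target.

## Task

Put the pepper grinder back together: turn its black winged collar clockwise (seen from above) until it will go no further and the three brass jaws are tight on the spindle, then set the silver cap over the brass ball stud and press it down until it clicks fully home. Keep pressing after the click, with roughly the weight of one kilogram and without ramming it, and finish while still holding the cap down like that. Leave the cups and the other things on the shelf where they are.

Things in the scene. Friction and masses are not known exactly. Their poses are not given: they have to be found in the camera images.
- collar (a joint): Turning angle of the collar (rad): starts at 0 to 0.25 (jaws open) and grows as the collar is turned clockwise seen from above. The jaws meet the spindle at about 1.2, bind harder from there, and the collar stops dead at 1.4; once let go it may spring back to about 1.35, still tight. Otherwise it stays where it is left (dry friction about 0.15 N m); there is no ratchet.
- collar_grip (a point): On the axis of the grinder's black collar, at the height to grip it: 18 mm above its underside, 12 mm below its top. Collar 30 mm high; its two flat sides, 50 mm apart and 36 mm long, face this frame's +y and -y: grip these. Two wings with a white dash on top reach 36 mm out along +x and -x. The frame turns with the collar, z up. The stud stands up to 40 mm above this point.
- stud_seat (a point): Top centre of the spindle's 24 mm wide brass flange, 104 mm above the shelf, 4 mm above the collar's top; the cap's underside rests here when home. z is up along the spindle. On it stands the ball stud: four sprung brass ball segments, together 24 mm across, widest 9.6 mm and ending 17.6 mm above the flange.
- cap_center (a point): Centre, half-way up, of the loose silver round cap with a 20 mm red disc on its top: 38 mm wide, 32 mm high, about 60 g, closed on top, open below, standing open side down on the shelf, z up. Grip it at any yaw. Its lower lip is a 19 mm hole, 3 mm thick.
- shelf: Beech shelf, 380 by 1040 mm, its upper face 60 mm above this origin. Everything stands on it.
- spindle: Upright shaft 10 mm thick inside the grinder, origin at the centre of its foot, 59 mm below stud_seat. It stands loose by about 2 mm in the neck until the jaws clamp and centre it.
- cap: The cap itself; origin at the centre of its underside. Lowered over the stud, its underside meets the balls about 15 mm above the flange; pushing on needs about 7 to 13 N, then it clicks over about 10 mm above the flange: the push falls away and the stud even draws the cap down, until it is home with its underside on the flange. The stud then keeps it on.
- grinder: The grinder's fixed upright chrome body, 68 mm wide at the foot; origin at the centre of its underside on the shelf. From 45 to 70 mm up it is a 45 mm wide neck, and the collar sits on that from 70 to 100 mm; so fingertips may reach 20 mm below the collar beside the neck.
- jaw0: One of the three brass jaws in the collar's mouth, sliding inwards as the collar is turned; origin on the grinder's axis before moving.
- rack: Wooden cup rack, 100 by 360 mm, fixed along the back of the shelf; origin under its centre.
- cup0: White espresso cup in the rack, 62 mm wide, 55 mm high; origin under its centre. Leave alone.
- cup1: White espresso cup in the rack, 62 mm wide, 55 mm high; origin under its centre. Leave alone.
- cup2: White espresso cup in the rack, 62 mm wide, 55 mm high; origin under its centre. Leave alone.
- cup3: White espresso cup in the rack, 62 mm wide, 55 mm high; origin under its centre. Leave alone.
- funnel: Steel moka funnel, 58 mm wide, 75 mm high, standing rim down. Origin under its centre. Leave alone.
- tin: Green round gasket tin, 79 mm wide, 38 mm high, origin under its centre. Leave alone.
- jar: Amber jar with black lid, 56 mm wide, 85 mm high, origin under its centre. Leave alone.

How it is judged (in metres and radians):
On the way, in this order (a step that is already met when the one before it is completed fails the run):
1. the collar is turned clockwise until the jaws are tight on the spindle, before the cap is on (value of joint collar above 1.17 rad and contact force between jaw0 and spindle above 3 N and horizontal distance between cap_center and stud_seat above 0.05 m), for 0.2 s.
2. the cap is pressed over the stud and clicked home (z of cap_center in the frame of stud_seat below 0.0185 m and horizontal distance between cap_center and stud_seat below 0.004 m and angle between cap_center's own z axis and vertical below 0.12 rad), for 0.1 s.
At the end, for the whole second after the job is handed in: Cap home on the stud (centre under 18.5 mm above the flange, within 4 mm of the axis, tilt under 0.12 rad), collar still past 1.17 rad, jaw bearing on the spindle over 2 N, and the fingers still hold the cap (over 3 N) and press it on the spindle with over 4 N (all of step 2 and value of joint collar above 1.17 rad and contact force between jaw0 and spindle above 2 N and contact force between cap and spindle above 4 N and contact force between the fingers and cap above 3 N); the arm keeps its last pose, push and grip.
It fails at once if a cup or another bystander is pushed more than 20 mm from its place (distance of any of cup0, cup1, cup2, cup3, funnel, tin, jar from where it was at the start of the episode above 0.02 m).
It fails at once if the cap is rammed onto the spindle with more than 60 N (contact force between cap and spindle above 60 N).
It also fails if it takes over 67 s, if anything falls off the work surface, if the arm or the gripper's body presses on something with over 40 N, if the wrist force passes 120 N, or if a joint passes its speed limit or range.

## Working session

There is one attempt and no reset: what is moved stays moved. The work goes in short steps, Python scripts to look and compute and a tool call to move; the robot and the scene stay as the last step left them, time stands still between calls to the robot, and variables do not carry over. Pictures are saved under pics/ and viewed, and the job is handed in when it is done.

Besides the shell and the picture viewer there is one more tool, called by a JSON object that holds its "method" and its "body". arm_command: Moves the arm, as the interface text tells. Its arguments: {"type":"object","properties":{"steps":{"type":"array","items":{"type":"array"}},"grip":{"type":"number"},"force":{"type":"number"}},"required":["steps"]}

```bash
ls; mkdir -p pics; cat > h.py <<'E'
import numpy as np, cv2
from cell import manip
from scipy.spatial.transform import Rotation as Ro
def K(c):
    f=192/np.tan(np.radians(c["vfov"])/2); return f
def proj(c,X):
    p=np.array(c["R"])@np.array(X,float)+np.array(c["t"]); f=K(c)
    return np.array([c["cx"]+f*p[0]/p[2], c["cy"]+f*p[1]/p[2]])
def ray(c,uv):
    R=np.array(c["R"]);t=np.array(c["t"]);f=K(c)
    d=R.T@np.array([(uv[0]-c["cx"])/f,(uv[1]-c["cy"])/f,1.]); return -R.T@t,d/np.linalg.norm(d)
def atz(c,uv,z):
    o,d=ray(c,uv); return o+d*(z-o[2])/d[2]
def tri(c1,u1,c2,u2):
    o1,d1=ray(c1,u1);o2,d2=ray(c2,u2)
    A=np.stack([d1,-d2],1); s=np.linalg.lstsq(A,o2-o1,rcond=None)[0]
    a=o1+d1*s[0];b=o2+d2*s[1]; return (a+b)/2,np.linalg.norm(a-b)
def rot(s): 
    q=s["ee_rot"]; return Ro.from_quat([q[1],q[2],q[3],q[0]]).as_matrix()
E
python3 - <<'E'
from h import *
np.set_printoptions(precision=2,suppress=True)
s=manip.get_state(); print(s); print(rot(s)); print(manip.tcp_to_grasp)
cs={n:manip.read_camera(n) for n in("side","top")}
for n,c in cs.items():
    cv2.imwrite(f"pics/{n}0.png",c["pixels"]); print(n,c["vfov"],"campos",-np.array(c["R"]).T@np.array(c["t"]), np.array(c["R"])[2], c["cx"],c["cy"])
pl={}
for th in["collar_grip","stud_seat","cap_center","cap","grinder","jar","tin","funnel","rack"]:
    for n,c in cs.items():
        r=manip.place_of(th,c); pl[th,n]=r[0]["xy"] if r else None
        print(th,n,[(np.round(x["xy"],1),round(x["p"],2)) for x in r[:2]])
    if pl[th,"side"] is not None and pl[th,"top"] is not None: print("   tri",tri(cs["side"],pl[th,"side"],cs["top"],pl[th,"top"]))
E
```

```text
pics
{'time_s': 0.0, 'joints': array([ 1.05,  0.53,  1.43, -0.  ,  1.18, -0.18]), 'qd': array([ 0., -0., -0., -0.,  0., -0.]), 'effort': array([ -0.  , -44.  , -17.66,   0.06,   0.06,  -0.  ]), 'tool_pos': array([207.34, 588.85, 221.6 ]), 'ee_rot': array([ 0.7 ,  0.12,  0.7 , -0.12]), 'force': array([-0.23, -0.87,  0.31]), 'moment': array([-0.01,  0.02, -0.06]), 'width': 87.06495489068689}
[[-0.    0.33  0.94]
 [-0.    0.94 -0.33]
 [-1.   -0.   -0.  ]]
18.700000000000003
side 52.6304523890045 campos [  61.57 -573.63  873.64] [ 0.48  0.54 -0.7 ] 257.0267146368459 189.82783960943632
top 55.94273622857594 campos [ 499.32    1.29 1299.51] [ 0.09 -0.01 -1.  ] 251.30808088263916 197.49424022273686
collar_grip side [(array([206.6, 186.5]), 0.72), (array([207.2, 196.9]), 0.28)]
collar_grip top [(array([218.2, 239. ]), 0.58), (array([216.1, 242. ]), 0.57)]
   tri (array([472.4 ,  94.77, 142.72]), np.float64(0.3147364591003045))
stud_seat side [(array([202.8, 181.3]), 0.58), (array([204.3, 186.4]), 0.52)]
stud_seat top [(array([217., 245.]), 0.45)]
   tri (array([457.62,  93.19, 172.35]), np.f
[... 526 characters left out ...]
rinder top [(array([219.3, 242.5]), 0.77)]
   tri (array([463.02,  94.2 ,  59.62]), np.float64(10.17236486540216))
jar side [(array([174.7, 151.3]), 0.59)]
jar top [(array([136.3, 215.5]), 0.73), (array([203.1, 160.9]), 0.42)]
   tri (array([543.02, 383.07,  60.41]), np.float64(2.748547414077435))
tin side [(array([368. , 324.1]), 0.7)]
tin top [(array([376.1, 232.7]), 0.95), (array([218. , 238.6]), 0.39)]
   tri (array([ 507.17, -432.06,   72.4 ]), np.float64(3.2427227370348786))
funnel side [(array([205. , 131.5]), 0.62)]
funnel top [(array([137.1, 172.7]), 0.66), (array([215.8, 242.8]), 0.35)]
   tri (array([684.38, 390.1 ,  68.94]), np.float64(9.545800039475004))
rack side []
rack top []
```

```bash
python3 - <<'E'
import cv2,numpy as np
a=cv2.imread("pics/side0.png");b=cv2.imread("pics/top0.png")
cv2.imwrite("pics/c1.png",np.hstack([cv2.resize(a[150:270,150:270],(400,400),interpolation=2),cv2.resize(b[185:305,160:280],(400,400),interpolation=2)]))
cv2.imwrite("pics/c2.png",np.hstack([cv2.resize(a[220:290,260:330],(400,400),interpolation=2),cv2.resize(b[190:260,265:335],(400,400),interpolation=2)]))
E
```

```text
(no output)
```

View pics/side0.png

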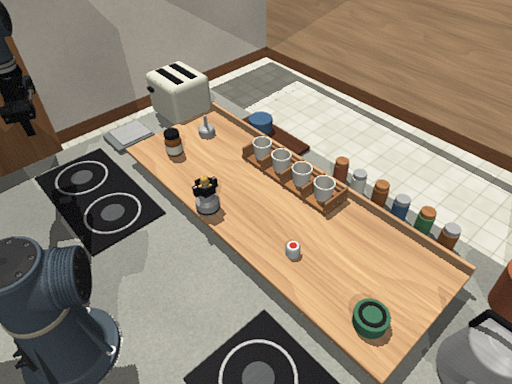

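View pics/top0.png

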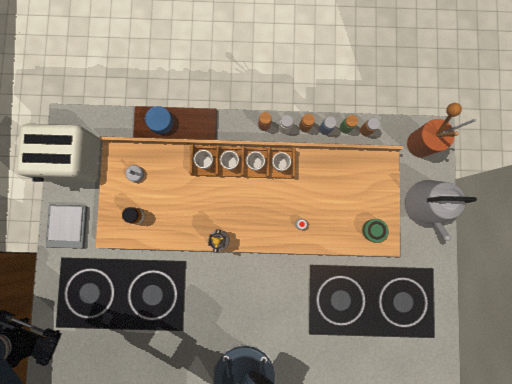

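View pics/c1.png

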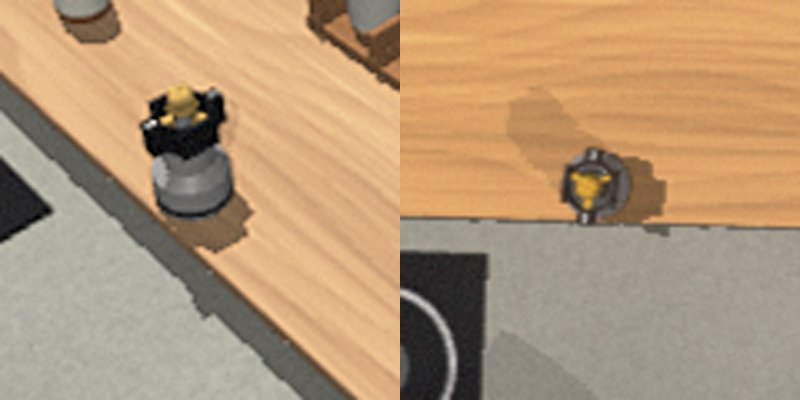

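View pics/c2.png

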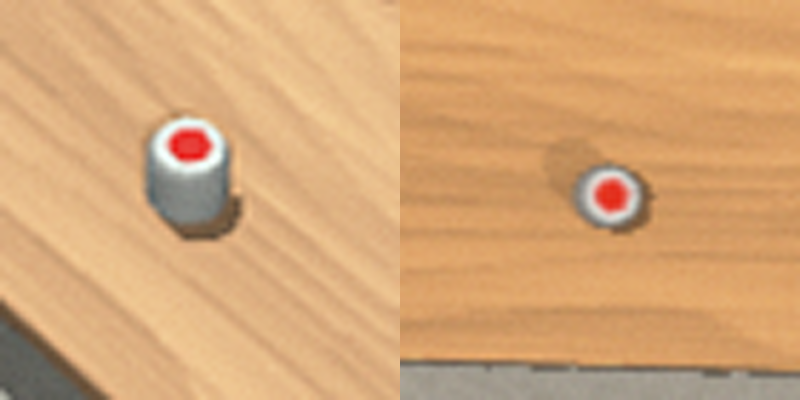

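```bash
python3 - <<'E'
from h import *
np.set_printoptions(precision=1,suppress=True)
cs={n:manip.read_camera(n) for n in("side","top")}
red={}
for n,c in cs.items():
    p=c["pixels"].astype(int); b,g,r=p[...,0],p[...,1],p[...,2]
    m=((r>170)&(g<90)&(b<90)).astype(np.uint8)
    w=np.clip(r-np.maximum(g,b)-60,0,None)*(r>150)
    nn,l,st,ce=cv2.connectedComponentsWithStats(m)
    for i in range(1,nn):
        if st[i,4]>5: print(n,st[i],ce[i], atz(c,ce[i],92)); red[n]=ce[i]
    # white dashes near collar
    x0,y0=(185,170) if n=="side" else (203,225)
    sub=p[y0:y0+32,x0:x0+32]
    print(n,"R-B / min"); 
    mn=sub.min(2); ys,xs=np.where(mn>120)
    print([(x+x0,y+y0,mn[y,x]) for y,x in zip(ys,xs)])
    br=(sub[...,2]-sub[...,0]>70)&(sub[...,2]>100); ys,xs=np.where(br); 
    for th in ["collar","jaw0","spindle","cap"]:
        rr=manip.regions_of(th,c)
        for q in rr[:2]: 
            ys,xs=np.where(q["pixels"]); print(th,round(q["p"],2),q["extent"],xs.mean(),ys.mean())
print("cap", tri(cs["side"],red["side"],cs["top"],red["top"]))
a,b=[cs[n]["pixels"] for n in("side","top")]
cv2.imwrite("pics/c3.png",np.hstack([cv2.resize(a[170:210,185:225],(400,400),interpolation=0),cv2.resize(b[220:260,198:238],(400,400),interpolation=0)]))
E
```

```text
side [290 243   7   5  29] [292.8 245. ] [ 530.3 -179.5   92. ]
side R-B / min
[(np.int64(185), np.int64(170), np.int64(128)), (np.int64(186), np.int64(170), np.int64(130)), (np.int64(187), np.int64(170), np.int64(128)), (np.int64(188), np.int64(170), np.int64(130)), (np.int64(189), np.int64(170), np.int64(133)), (np.int64(190), np.int64(170), np.int64(134)), (np.int64(191), np.int64(170), np.int64(136)), (np.int64(192), np.int64(170), np.int64(132)), (np.int64(193), np.int64(170), np.int64(134)), (np.int64(194), np.int64(170), np.int64(134)), (np.int64(195), np.int64(170), np.int64(134)), (np.int64(196), np.int64(170), np.int64(134)), (np.int64(197), np.int64(170), np.int64(132)), (np.int64(198), np.int64(170), np.int64(135)), (np.int64(199), np.int64(170), np.int64(141)), (np.int64(200), np.int64(170), np.int64(143)), (np.int64(201), np.int64(170), np.int64(135)), (np.int64(202), np.int64(170), np.int64(138)), (np.int64(203), np.int64(170), np.int64(141)), (np.int64(204), np.int64(170), np.int64(146)), (np.int64(205), np.int64(170), np.int64(142)), (np.int64(206), np.int64(170), np
[... 27724 characters left out ...]
p.int64(256), np.int64(141)), (np.int64(227), np.int64(256), np.int64(147)), (np.int64(228), np.int64(256), np.int64(141)), (np.int64(229), np.int64(256), np.int64(142)), (np.int64(230), np.int64(256), np.int64(142)), (np.int64(231), np.int64(256), np.int64(143)), (np.int64(232), np.int64(256), np.int64(142)), (np.int64(233), np.int64(256), np.int64(137)), (np.int64(234), np.int64(256), np.int64(138))]
collar 0.43 [209.5, 231.9, 19.6, 22.3] 218.30612244897958 242.28571428571428
spindle 0.64 [214.1, 237.7, 9.6, 8.9] 217.4558823529412 240.16176470588235
cap 0.54 [297.7, 220.0, 11.4, 11.8] 301.2920353982301 223.81415929203538
cap (array([ 530.9, -177.8,   89.7]), np.float64(1.8336344259299913))
```

View pics/c3.png

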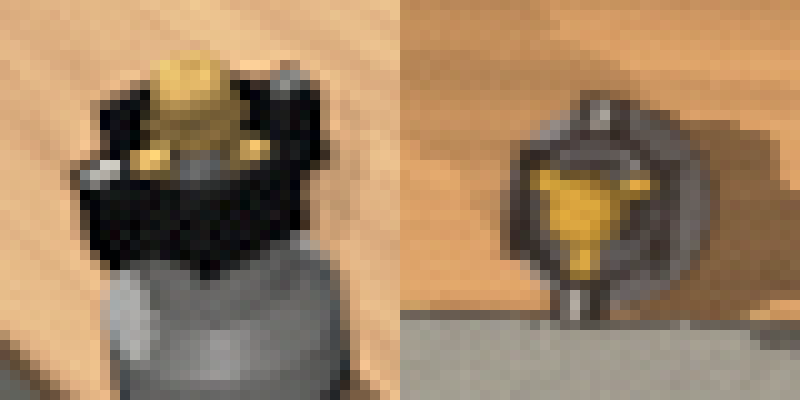

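```bash
python3 - <<'E'
from h import *
np.set_printoptions(precision=1,suppress=True)
cs={n:manip.read_camera(n) for n in("side","top")}
S=[(213,177.7),(194.5,186.8)];T=[(217.5,231),(214.8,249.8)]
for n,P in(("side",S),("top",T)):
    a,b=[atz(cs[n],p,160) for p in P]; print(n,a,b,(a+b)/2,np.linalg.norm(a-b),np.arctan2(*(a-b)[1::-1]))
for p,q in zip(S,T): print(tri(cs["side"],p,cs["top"],q))
E
```

```text
side [496.6  95.1 160. ] [438.2 100.3 160. ] [467.4  97.7 160. ] 58.61905460360073 -0.08764854226970381
top [497.8  96.4 160. ] [439.1 102.6 160. ] [468.5  99.5 160. ] 58.94759567073642 -0.10412531323038074
(array([497.7,  96.7, 158.3]), np.float64(0.21978379161582082))
(array([439.2, 102.6, 157.7]), np.float64(0.4870778121343105))
```

{"method": "arm_command", "body": {"steps": [[[0, 0, 0], -0.122], [[0, 0, 0], -0.122], [[0, 0, 0], 0]], "grip": 0}}

```text
time_s: 1.98
tool_pos: [207.7, 589.5, 222.6]
ee_rot: [0.706, 0.034, 0.706, -0.034]
force: [-0.3, -0.3, -0.2]
width: 87.0
```

```bash
cat >> h.py <<'E'
def rel(target):
    s=manip.get_state(); R=rot(s); d=R.T@(np.array(target,float)-s["tool_pos"])/10
    print("t",round(s["time_s"],2),"pos",np.round(s["tool_pos"],1),"zyaw",round(float(np.arctan2(R[1,2],R[0,2])),4),"down",np.round(R[:,0],3),"w",round(s["width"],1),"F",np.round(s["force"],1),"M",np.round(s["moment"],2),"q",np.round(s["joints"],2))
    print("delta tool cm",np.round(d,2))
E
python3 -c "
from h import *
rel([468,98.8,215])"
```

```text
t 1.98 pos [207.7 589.5 222.6] zyaw -0.0962 down [-0.  0. -1.] w 87.0 F [-0.3 -0.3 -0.2] M [-0.01 -0.03 -0.03] q [ 1.05  0.53  1.43  0.    1.18 -0.42]
delta tool cm [  0.75 -46.34  30.62]
```

{"method": "arm_command", "body": {"steps": [[[0, -4.2, 2.8], 0], [[0, -4.2, 2.8], 0], [[0, -4.2, 2.8], 0], [[0, -4.2, 2.8], 0], [[0, -4.2, 2.8], 0], [[0, -4.2, 2.8], 0], [[0, -4.2, 2.8], 0], [[0, -4.2, 2.8], 0], [[0, -4.2, 2.8], 0], [[0, -4.2, 2.8], 0], [[0, -4.2, 2.6], 0], [[0, 0, 0], 0]]}}

```text
time_s: 3.48
tool_pos: [470.9, 97.8, 222.9]
ee_rot: [0.707, 0.036, 0.705, -0.036]
force: [0.3, 0.5, 0.2]
width: 86.8
```

```bash
python3 -c "
from h import *
c=manip.read_camera('top');d=manip.read_camera('side')
rel([468,98.8,129.3])
a,b=d['pixels'],c['pixels']
cv2.imwrite('pics/v1.png',np.hstack([cv2.resize(a[130:230,150:250],(400,400),interpolation=2),cv2.resize(b[180:280,170:270],(400,400),interpolation=2)]))
"
```

```text
t 3.58 pos [468.3 100.4 222.5] zyaw -0.0978 down [-0.001  0.001 -1.   ] w 87.3 F [-0.9 -0.2 -0.1] M [0.07 0.   0.05] q [-0.02  0.33  1.79  0.    1.02 -1.5 ]
delta tool cm [ 9.32 -0.17 -0.01]
```

View pics/v1.png

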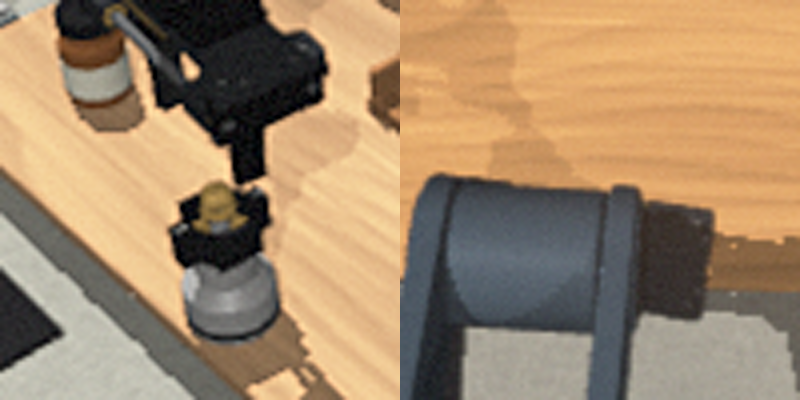

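{"method": "arm_command", "body": {"steps": [[[1.5, -0.15, 0], 0], [[1.5, 0, 0], 0], [[1.5, 0, 0], 0], [[1.5, 0, 0], 0], [[1.3, 0, 0], 0], [[1, 0, 0], 0], [[1.0, 0, 0], 0], [[0, 0, 0], 0], [[0, 0, 0], 0]]}}

```text
time_s: 4.7
tool_pos: [468.7, 99.0, 129.7]
ee_rot: [0.706, 0.034, 0.706, -0.034]
force: [-0.2, 0.4, 0.8]
width: 87.0
```

```bash
python3 -c "
from h import *
d=manip.read_camera('side')
rel([468,98.8,129.3])
a=d['pixels']
cv2.imwrite('pics/v2.png',cv2.resize(a[140:240,150:250],(600,600),interpolation=2))
"
```

```text
t 4.75 pos [468.8  99.  129.9] zyaw -0.0951 down [ 0.001 -0.    -1.   ] w 86.9 F [ 0.5 -0.9  0.5] M [ 0.01 -0.   -0.01] q [-0.03  0.48  1.88  0.    0.77 -1.5 ]
delta tool cm [ 0.06 -0.03 -0.08]
```

View pics/v2.png

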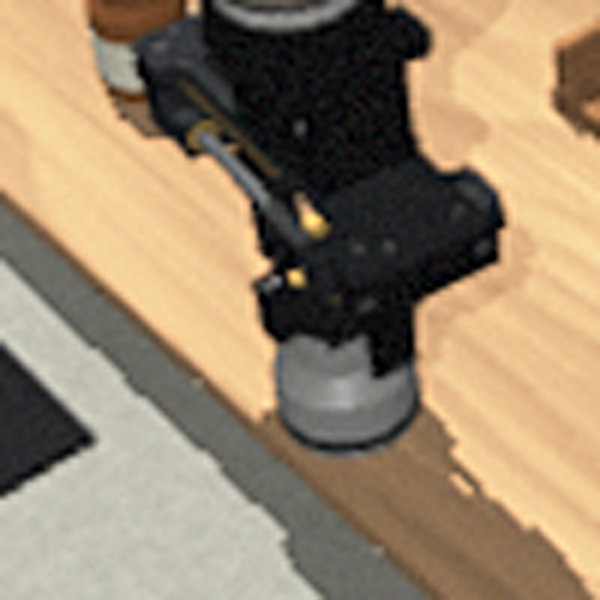

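{"method": "arm_command", "body": {"steps": [[[0, 0, 0], 0], [[0, 0, 0], 0], [[0, 0, 0], 0], [[0, 0, 0], 0], [[0, 0, 0], 0], [[0, 0, 0], 0]], "grip": 1, "force": 10}}

```text
time_s: 5.5
tool_pos: [468.5, 99.9, 129.6]
ee_rot: [0.706, 0.034, 0.706, -0.033]
force: [1.0, 5.0, 0.5]
width: 49.7
```

```bash
python3 -c "
from h import *
rel([468,98.8,129.3])
"
```

```text
t 5.5 pos [468.5  99.9 129.6] zyaw -0.0953 down [ 0.     0.001 -1.   ] w 49.7 F [1.  5.  0.5] M [ 0.84 -0.05  0.  ] q [-0.02  0.48  1.88  0.    0.77 -1.5 ]
delta tool cm [ 0.03 -0.12 -0.04]
```

{"method": "arm_command", "body": {"steps": [[[0, 0.1, 0], 0], [[0, 0, 0], 0], [[0, 0, 0], 0], [[0, 0, 0], 0]]}}

```text
time_s: 6.0
tool_pos: [468.5, 100.0, 129.6]
ee_rot: [0.706, 0.034, 0.706, -0.034]
force: [-0.1, 0.9, 1.6]
width: 50.0
```

```bash
python3 -c "
from h import *
rel([468,98.8,129.3])
"
```

```text
t 6.0 pos [468.5 100.  129.6] zyaw -0.0949 down [-0. -0. -1.] w 50.0 F [-0.1  0.9  1.6] M [ 0.33  0.06 -0.05] q [-0.02  0.48  1.88 -0.    0.77 -1.5 ]
delta tool cm [ 0.03 -0.12 -0.04]
```

{"method": "arm_command", "body": {"steps": [[[0, 0.02, 0], 0], [[0, 0, 0], 0], [[0, 0, 0], 0.1], [[0, 0, 0], 0.1], [[0, 0, 0], 0.1], [[0, 0, 0], 0.1], [[0, 0, 0], 0.1], [[0, 0, 0], 0.1], [[0, 0, 0], 0.1], [[0, 0, 0], 0]], "force": 40}}

```text
time_s: 7.25
tool_pos: [468.5, 100.0, 129.6]
ee_rot: [0.652, 0.273, 0.652, -0.274]
force: [-0.5, -1.6, 1.8]
width: 50.1
```

```bash
python3 -c "
from h import *
rel([468,100,129.3])
"
```

```text
t 7.25 pos [468.5 100.  129.6] zyaw -0.7939 down [-0. -0. -1.] w 50.1 F [-0.5 -1.6  1.8] M [-0.25  0.09 -0.12] q [-0.02  0.48  1.88 -0.    0.78 -0.8 ]
delta tool cm [ 0.03 -0.03 -0.04]
```

{"method": "arm_command", "body": {"steps": [[[0, 0, 0], 0.1], [[0, 0, 0], 0.1], [[0, 0, 0], 0.1], [[0, 0, 0], 0.08], [[0, 0, 0], 0]]}}

```text
time_s: 7.88
tool_pos: [468.5, 99.9, 129.6]
ee_rot: [0.589, 0.391, 0.589, -0.391]
force: [-0.4, -2.2, 2.5]
width: 49.5
```

```bash
python3 -c "
from h import *
rel([468,100,129.3])
"
```

```text
t 7.88 pos [468.5  99.9 129.6] zyaw -1.1728 down [-0.    -0.001 -1.   ] w 49.5 F [-0.4 -2.2  2.5] M [-0.42  0.16 -0.17] q [-0.02  0.48  1.88 -0.    0.78 -0.42]
delta tool cm [ 0.03 -0.04 -0.02]
```

{"method": "arm_command", "body": {"steps": [[[0, 0, 0], 0.06], [[0, 0, 0], 0.06], [[0, 0, 0], 0]]}}

```text
time_s: 8.25
tool_pos: [468.5, 99.9, 129.6]
ee_rot: [0.565, 0.426, 0.564, -0.426]
force: [-1.3, -2.2, 2.3]
width: 49.4
```

```bash
python3 -c "
from h import *
rel([468,100,129.3])
"
```

```text
t 8.25 pos [468.5  99.9 129.6] zyaw -1.2926 down [-0.    -0.001 -1.   ] w 49.4 F [-1.3 -2.2  2.3] M [-0.48  0.19 -0.08] q [-0.02  0.48  1.88 -0.    0.78 -0.3 ]
delta tool cm [ 0.03 -0.04 -0.02]
```

{"method": "arm_command", "body": {"steps": [[[0, 0, 0], 0.04], [[0, 0, 0], 0.04], [[0, 0, 0], 0]]}}

```text
time_s: 8.62
tool_pos: [468.5, 100.0, 129.6]
ee_rot: [0.547, 0.448, 0.547, -0.448]
force: [-0.9, -4.3, 1.7]
width: 49.5
```

```bash
python3 -c "
from h import *
rel([468,100,129.3])
"
```

```text
t 8.62 pos [468.5 100.  129.6] zyaw -1.3726 down [-0.    -0.001 -1.   ] w 49.5 F [-0.9 -4.3  1.7] M [-0.59  0.18 -0.06] q [-0.02  0.48  1.88 -0.    0.78 -0.22]
delta tool cm [ 0.03 -0.04 -0.01]
```

{"method": "arm_command", "body": {"steps": [[[0, 0, 0], 0.04], [[0, 0, 0], 0.04], [[0, 0, 0], 0]]}}

```text
time_s: 9.0
tool_pos: [468.4, 99.9, 129.6]
ee_rot: [0.529, 0.469, 0.529, -0.47]
force: [-1.6, -2.8, 2.1]
width: 49.8
```

```bash
python3 -c "
from h import *
rel([468,100,129.3])
"
```

```text
t 9.0 pos [468.4  99.9 129.6] zyaw -1.4527 down [-0.    -0.001 -1.   ] w 49.8 F [-1.6 -2.8  2.1] M [-0.69  0.28  0.06] q [-0.02  0.48  1.88 -0.    0.78 -0.14]
delta tool cm [ 0.03 -0.04 -0.01]
```

{"method": "arm_command", "body": {"steps": [[[0, 0, 0], 0.04], [[0, 0, 0], 0.04], [[0, 0, 0], 0]]}}

```text
time_s: 9.38
tool_pos: [468.4, 100.3, 129.6]
ee_rot: [0.511, 0.489, 0.51, -0.489]
force: [-0.0, -0.5, 2.8]
width: 50.1
```

```bash
python3 -c "
from h import *
rel([468,100,129.3]); print(manip.get_state()['effort'])
c=manip.read_camera('top');d=manip.read_camera('side')
a,b=d['pixels'],c['pixels']
cv2.imwrite('pics/v3.png',np.hstack([cv2.resize(a[150:230,160:240],(400,400),interpolation=2),cv2.resize(b[180:280,170:270],(400,400),interpolation=2)]))
"
```

```text
t 9.38 pos [468.4 100.3 129.6] zyaw -1.5272 down [-0.    -0.001 -1.   ] w 50.1 F [-0.  -0.5  2.8] M [-0.21  0.29  1.7 ] q [-0.02  0.48  1.88 -0.    0.78 -0.06]
delta tool cm [ 0.03 -0.04  0.03]
[ -1.43525161 -33.53176832 -10.76568514   1.40414245  -0.31102387
   1.72399934]
```

View pics/v3.png

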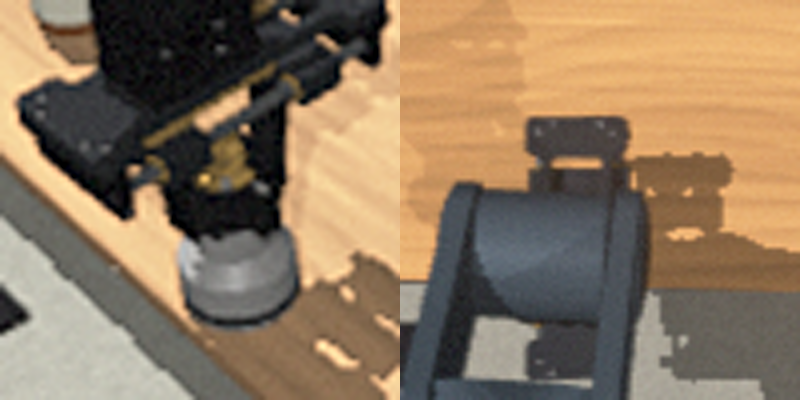

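{"method": "arm_command", "body": {"steps": [[[0, 0, 0], 0.01], [[0, 0, 0], 0], [[0, 0, 0], 0], [[0, 0, 0], 0]]}}

```text
time_s: 9.98
tool_pos: [468.4, 100.0, 129.6]
ee_rot: [0.507, 0.493, 0.507, -0.493]
force: [-2.3, -2.4, 5.5]
width: 50.4
```

```bash
python3 -c "
from h import *
rel([468,100,129.3]); print(manip.get_state()['effort'])
"
```

```text
t 9.97 pos [468.4 100.  129.6] zyaw -1.5434 down [-0.    -0.001 -1.   ] w 50.4 F [-2.3 -2.4  5.5] M [-0.4   0.31  2.02] q [-0.02  0.48  1.88 -0.    0.78 -0.05]
delta tool cm [ 0.03 -0.04  0.  ]
[ -1.37320362 -32.77811766 -10.85676491   1.88465998  -0.4714963
   2.03228831]
```

{"method": "arm_command", "body": {"steps": [[[0, 0, 0], 0], [[0, 0, 0], 0], [[0, 0, 0], 0], [[0, 0, 0], 0], [[0, 0, 0], 0], [[-1, 0, 0], 0], [[-2, 0, 0], 0], [[-3, 0, 0], 0], [[-3, 0, 0], 0], [[-2, 0, 0], 0], [[0, 0, 0], 0]], "grip": 0, "force": 15}}

```text
time_s: 11.35
tool_pos: [469.7, 100.3, 241.5]
ee_rot: [0.508, 0.495, 0.505, -0.492]
force: [0.4, 0.2, 1.0]
width: 86.8
```

```bash
python3 -c "
from h import *
rel([530.5,-177.8,200]); 
"
```

```text
t 11.35 pos [469.7 100.3 241.5] zyaw -1.5448 down [ 0.005 -0.    -1.   ] w 86.8 F [0.4 0.2 1. ] M [-0.07  0.07 -0.03] q [-0.02  0.31  1.77  0.    1.07 -0.05]
delta tool cm [ 4.18  5.33 27.96]
```

{"method": "arm_command", "body": {"steps": [[[0, 0.7, 3.5], 0], [[0, 0.7, 3.5], 0], [[0, 0.7, 3.5], 0], [[0, 0.7, 3.5], 0], [[0, 0.7, 3.5], 0], [[0, 0.7, 3.5], 0], [[0, 0.7, 3.5], 0], [[0, 0.5, 3.5], 0], [[0, 0, 0], -0.16], [[0, 0, 0], -0.16], [[0, 0, 0], -0.16], [[0, 0, 0], -0.16]]}}

```text
time_s: 12.85
tool_pos: [529.1, -177.9, 238.3]
ee_rot: [0.636, 0.308, 0.638, -0.307]
force: [-0.7, -0.4, -0.5]
width: 87.3
```

{"method": "arm_command", "body": {"steps": [[[1, 0, 0], -0.16], [[1, 0, 0], -0.16], [[1, 0, 0], -0.16], [[1, 0, 0], -0.16], [[0, 0, 0], -0.17], [[0, 0, 0], 0], [[0, 0, 0], 0]]}}

```text
time_s: 13.72
tool_pos: [529.6, -178.1, 199.1]
ee_rot: [0.706, 0.035, 0.707, -0.034]
force: [0.2, -0.4, 0.1]
width: 86.9
```

```bash
python3 -c "
from h import *
rel([530.5,-177.8,66]); 
c=manip.read_camera('top');d=manip.read_camera('side')
for n,c in (('side',d),('top',c)):
    p=c['pixels'].astype(int); b,g,r=p[...,0],p[...,1],p[...,2]
    nn,l,st,ce=cv2.connectedComponentsWithStats(((r>170)&(g<90)&(b<90)).astype(np.uint8))
    for i in range(1,nn):
        if st[i,4]>5: print(n,st[i,4],np.round(atz(c,ce[i],92),1))
a,b=d['pixels'],manip.read_camera('top')['pixels']
cv2.imwrite('pics/v4.png',np.hstack([cv2.resize(a[170:210,185:225],(400,400),interpolation=0),cv2.resize(b[220:260,198:238],(400,400),interpolation=0)]))
"
```

```text
t 13.72 pos [ 529.6 -178.1  199.1] zyaw -0.0973 down [-0.001  0.    -1.   ] w 86.9 F [ 0.2 -0.4  0.1] M [-0.02 -0.03 -0.03] q [-0.52  0.47  1.63  0.    1.05 -2.  ]
delta tool cm [13.31  0.03  0.1 ]
```

View pics/v4.png

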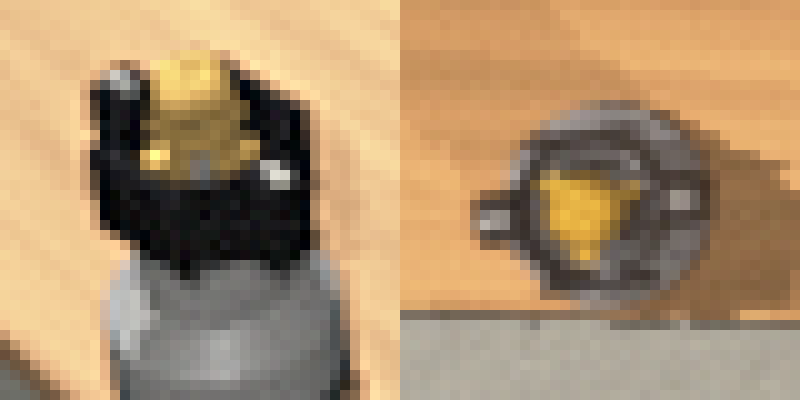

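{"method": "arm_command", "body": {"steps": [[[2, 0, 0.1], 0], [[2, 0, 0], 0], [[2, 0, 0], 0], [[2, 0, 0], 0], [[2, 0, 0], 0], [[1.6, 0, 0], 0], [[1.0, 0, 0], 0], [[0.7, 0, 0], 0], [[0, 0, 0], 0], [[0, 0, 0], 0]]}}

```text
time_s: 15.12
tool_pos: [531.2, -178.5, 67.0]
ee_rot: [0.707, 0.033, 0.706, -0.034]
force: [-0.0, -0.1, -0.2]
width: 86.8
```

```bash
python3 -c "
from h import *
rel([530.5,-177.8,66]); 
d=manip.read_camera('side')
a=d['pixels']
cv2.imwrite('pics/v5.png',cv2.resize(a[200:280,250:330],(600,600),interpolation=2))
"
```

```text
t 15.12 pos [ 531.2 -178.5   67. ] zyaw -0.0948 down [ 0.001 -0.001 -1.   ] w 86.8 F [-0.  -0.1 -0.2] M [ 0.02 -0.01  0.02] q [-0.52  0.67  1.72 -0.    0.75 -2.  ]
delta tool cm [ 0.1   0.06 -0.07]
```

View pics/v5.png

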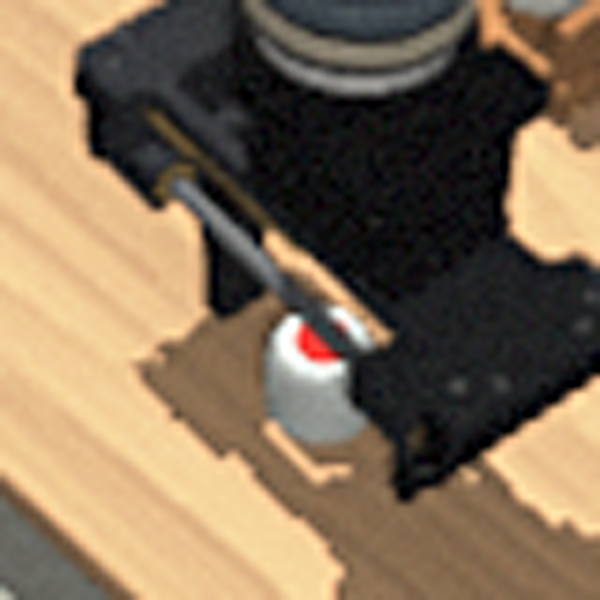

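{"method": "arm_command", "body": {"steps": [[[0, 0, 0], 0], [[0, 0, 0], 0], [[0, 0, 0], 0], [[0, 0, 0], 0], [[0, 0, 0], 0], [[0, 0, 0], 0], [[0, 0, 0], 0], [[0, 0, 0], 0]], "grip": 1, "force": 6}}

```text
time_s: 16.18
tool_pos: [530.8, -178.3, 66.5]
ee_rot: [0.706, 0.034, 0.706, -0.033]
force: [-0.3, 1.0, 0.6]
width: 36.9
```

```bash
python3 -c "
from h import *
rel([530.5,-177.8,66])"
```

```text
t 16.18 pos [ 530.8 -178.3   66.5] zyaw -0.0949 down [-0.  0. -1.] w 36.9 F [-0.3  1.   0.6] M [ 0.11 -0.01 -0.06] q [-0.52  0.67  1.72  0.    0.75 -2.  ]
delta tool cm [ 0.05  0.04 -0.03]
```

{"method": "arm_command", "body": {"steps": [[[0, 0, 0], 0], [[0, 0, 0], 0], [[0, 0, 0], 0], [[0, 0, 0], 0], [[0, 0, 0], 0]], "grip": 0}}

```text
time_s: 16.8
tool_pos: [530.8, -178.3, 66.6]
ee_rot: [0.706, 0.033, 0.706, -0.034]
force: [0.1, 0.8, -0.3]
width: 79.2
```

{"method": "arm_command", "body": {"steps": [[[0, 0, 0], 0.16], [[0, 0, 0], 0.16], [[0, 0, 0], 0.16], [[0, 0, 0], 0.16], [[0, 0, 0], 0.16], [[0, 0, 0], 0.16], [[0, 0, 0], 0.16], [[0, 0, 0], 0.16], [[0, 0, 0], 0.165], [[0, 0, 0], 0]]}}

```text
time_s: 18.05
tool_pos: [530.8, -178.3, 66.5]
ee_rot: [0.508, 0.492, 0.508, -0.492]
force: [-0.9, -0.0, 0.9]
width: 87.2
```

```bash
python3 -c "
from h import *
rel([530.5,-177.8,66])"
```

```text
t 18.05 pos [ 530.8 -178.3   66.5] zyaw -1.5378 down [-0. -0. -1.] w 87.2 F [-0.9 -0.   0.9] M [-0.09  0.08  0.01] q [-0.52  0.67  1.72 -0.    0.75 -0.56]
delta tool cm [ 0.05 -0.03 -0.05]
```

{"method": "arm_command", "body": {"steps": [[[0, 0, 0], 0], [[0, 0, 0], 0], [[0, 0, 0], 0], [[0, 0, 0], 0], [[0, 0, 0], 0], [[0, 0, 0], 0], [[0, 0, 0], 0], [[0, 0, 0], 0]], "grip": 1, "force": 6}}

```text
time_s: 19.05
tool_pos: [530.8, -178.3, 66.6]
ee_rot: [0.508, 0.492, 0.508, -0.492]
force: [0.1, -1.0, 0.9]
width: 37.4
```

```bash
python3 -c "
from h import *
rel([530.5,-177.8,66])"
```

```text
t 19.05 pos [ 530.8 -178.3   66.6] zyaw -1.5397 down [-0. -0. -1.] w 37.4 F [ 0.1 -1.   0.9] M [-0.07  0.07  0.01] q [-0.52  0.67  1.72 -0.    0.75 -0.55]
delta tool cm [ 0.06 -0.03 -0.05]
```

{"method": "arm_command", "body": {"steps": [[[0, 0, 0], 0], [[0, 0, 0], 0], [[-1, 0, 0], 0], [[-2, 0, 0], 0], [[-3, 0, 0], 0], [[-3, 0, 0], 0], [[-3, 0, 0], 0], [[-2.5, 0, 0], 0], [[-1.5, 0, 0], 0], [[0, 0, 0], 0]], "force": 45}}

```text
time_s: 20.3
tool_pos: [531.3, -178.6, 227.7]
ee_rot: [0.509, 0.492, 0.507, -0.492]
force: [0.1, -0.7, -1.2]
width: 36.6
```

```bash
python3 -c "
from h import *
rel([468.4,100,225])"
```

```text
t 20.3 pos [ 531.3 -178.6  227.7] zyaw -1.5397 down [ 0.002 -0.001 -1.   ] w 36.6 F [ 0.1 -0.7 -1.2] M [-0.09  0.06  0.03] q [-0.52  0.43  1.59 -0.    1.11 -0.55]
delta tool cm [  0.22  -5.42 -28.04]
```

{"method": "arm_command", "body": {"steps": [[[0, -0.5, -2.8], 0], [[0, -0.6, -3.2], 0], [[0, -0.6, -3.2], 0], [[0, -0.6, -3.2], 0], [[0, -0.6, -3.2], 0], [[0, -0.6, -3.2], 0], [[0, -0.6, -3.2], 0], [[0, -0.6, -3.0], 0], [[0, -0.5, -2.0], 0], [[0, -0.2, -1.0], 0], [[0, 0, 0], 0], [[0, 0, 0], 0]]}}

```text
time_s: 21.8
tool_pos: [468.4, 99.3, 226.3]
ee_rot: [0.508, 0.492, 0.508, -0.492]
force: [0.0, -0.2, -1.3]
width: 36.8
```

```bash
python3 -c "
from h import *
rel([468.4,100,225])"
```

```text
t 21.8 pos [468.4  99.3 226.3] zyaw -1.5403 down [-0. -0. -1.] w 36.8 F [ 0.  -0.2 -1.3] M [-0.1   0.02 -0.01] q [-0.02  0.33  1.78 -0.    1.03 -0.06]
delta tool cm [ 0.13  0.   -0.07]
```

{"method": "arm_command", "body": {"steps": [[[1, 0, -0.07], 0], [[1, 0, 0], 0], [[1, 0, 0], 0], [[0.3, 0, 0], 0], [[0, 0, 0], 0], [[0, 0, 0], 0]]}}

```text
time_s: 22.55
tool_pos: [468.4, 100.6, 193.8]
ee_rot: [0.508, 0.492, 0.508, -0.492]
force: [1.4, -0.4, -0.9]
width: 37.0
```

```bash
python3 -c "
from h import *
rel([468.4,100,179])
d=manip.read_camera('side');a=d['pixels']
cv2.imwrite('pics/v6.png',cv2.resize(a[140:220,160:240],(600,600),interpolation=2))"
```

```text
t 22.55 pos [468.4 100.6 193.8] zyaw -1.5398 down [ 0.001 -0.    -1.   ] w 37.0 F [ 1.4 -0.4 -0.9] M [-0.12  0.09  0.03] q [-0.02  0.38  1.82 -0.    0.94 -0.05]
delta tool cm [ 1.48 -0.01  0.06]
```

View pics/v6.png

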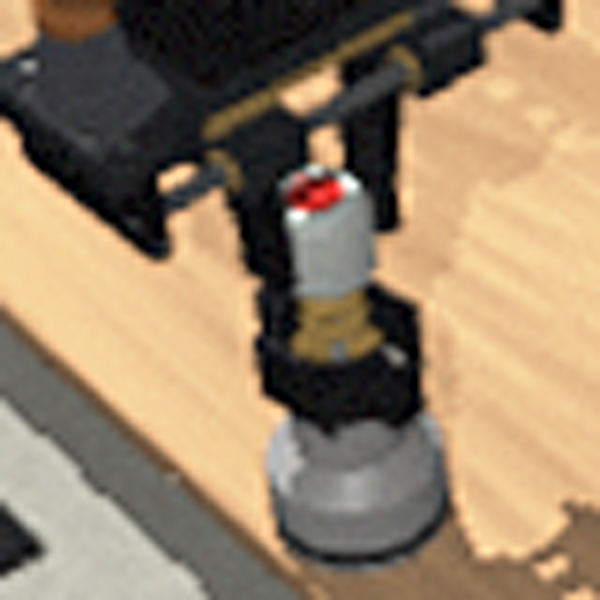

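{"method": "arm_command", "body": {"steps": [[[0.3, 0, 0.05], 0], [[0.3, 0, 0], 0], [[0.2, 0, 0], 0], [[0.1, 0, 0], 0], [[0, 0, 0], 0], [[0, 0, 0], 0]]}}

```text
time_s: 23.35
tool_pos: [468.4, 100.0, 184.9]
ee_rot: [0.508, 0.492, 0.507, -0.492]
force: [-0.5, -1.0, 3.3]
width: 36.9
```

```bash
python3 -c "
from h import *
rel([468.4,100,170.6])"
```

```text
t 23.35 pos [468.4 100.  184.9] zyaw -1.5397 down [ 0.001 -0.    -1.   ] w 36.9 F [-0.5 -1.   3.3] M [-0.22  0.2   0.02] q [-0.02  0.39  1.83 -0.    0.92 -0.05]
delta tool cm [ 1.43 -0.01 -0.  ]
```

{"method": "arm_command", "body": {"steps": [[[0.1, 0, 0], 0], [[0.1, 0, 0], 0], [[0.1, 0, 0], 0], [[0, 0, 0], 0], [[0, 0, 0], 0]]}}

```text
time_s: 23.98
tool_pos: [468.6, 100.0, 182.1]
ee_rot: [0.508, 0.492, 0.507, -0.492]
force: [-1.4, 0.3, 5.8]
width: 36.5
```

```bash
python3 -c "
from h import *
rel([468.4,100,170.6])"
```

```text
t 23.98 pos [468.6 100.  182.1] zyaw -1.5398 down [ 0.001 -0.    -1.   ] w 36.5 F [-1.4  0.3  5.8] M [-0.19  0.17 -0.01] q [-0.02  0.39  1.83 -0.    0.91 -0.05]
delta tool cm [ 1.15 -0.02  0.  ]
```

Contact is where expected, and centred. Continuing.

{"method": "arm_command", "body": {"steps": [[[0.1, 0, 0], 0], [[0.1, 0, 0], 0], [[0.1, 0, 0], 0], [[0, 0, 0], 0], [[0, 0, 0], 0]]}}

```text
time_s: 24.6
tool_pos: [468.2, 100.0, 178.2]
ee_rot: [0.508, 0.492, 0.508, -0.492]
force: [1.2, -0.5, -2.9]
width: 37.0
```

```bash
python3 -c "
from h import *
rel([468.4,100,170.6])"
```

```text
t 24.6 pos [468.2 100.  178.2] zyaw -1.5398 down [-0. -0. -1.] w 37.0 F [ 1.2 -0.5 -2.9] M [-0.24 -0.3  -0.01] q [-0.02  0.4   1.84 -0.    0.9  -0.05]
delta tool cm [0.76 0.02 0.  ]
```

{"method": "arm_command", "body": {"steps": [[[0.1, 0, 0], 0], [[0.1, 0, 0], 0], [[0.1, 0, 0], 0], [[0.1, 0, 0], 0], [[0, 0, 0], 0], [[0, 0, 0], 0]]}}

```text
time_s: 25.35
tool_pos: [467.7, 100.1, 173.9]
ee_rot: [0.507, 0.492, 0.508, -0.492]
force: [3.1, -0.9, -11.3]
width: 36.6
```

```bash
python3 -c "
from h import *
rel([468.4,100,170.6])"
```

```text
t 25.35 pos [467.7 100.1 173.9] zyaw -1.5398 down [-0.001  0.    -1.   ] w 36.6 F [  3.1  -0.9 -11.3] M [-0.22 -0.42  0.  ] q [-0.02  0.41  1.84  0.    0.89 -0.05]
delta tool cm [0.33 0.07 0.01]
```

{"method": "arm_command", "body": {"steps": [[[0.1, 0.05, 0], 0], [[0.1, 0, 0], 0], [[0.1, 0, 0], 0], [[0, 0, 0], 0], [[0, 0, 0], 0]]}}

```text
time_s: 25.98
tool_pos: [468.5, 100.2, 171.8]
ee_rot: [0.508, 0.492, 0.508, -0.492]
force: [-0.3, -0.3, -1.2]
width: 36.9
```

```bash
python3 -c "
from h import *
rel([468.4,100,170.6])"
```

```text
t 25.98 pos [468.5 100.2 171.8] zyaw -1.5398 down [-0.  0. -1.] w 36.9 F [-0.3 -0.3 -1.2] M [-0.13  0.19 -0.01] q [-0.02  0.41  1.84  0.    0.89 -0.05]
delta tool cm [ 0.12 -0.01  0.02]
```

{"method": "arm_command", "body": {"steps": [[[0.1, 0, 0], 0], [[0, 0, 0], 0], [[0, 0, 0], 0], [[0, 0, 0], 0]]}}

```text
time_s: 26.48
tool_pos: [468.8, 100.1, 170.6]
ee_rot: [0.508, 0.492, 0.508, -0.492]
force: [0.2, -0.2, -0.9]
width: 36.8
```

```bash
python3 -c "
from h import *
rel([468.4,100,170.6])"
```

```text
t 26.48 pos [468.8 100.1 170.6] zyaw -1.5398 down [ 0.  0. -1.] w 36.8 F [ 0.2 -0.2 -0.9] M [-0.13  0.06  0.02] q [-0.02  0.41  1.85  0.    0.88 -0.05]
delta tool cm [ 0.   -0.04  0.01]
```

{"method": "arm_command", "body": {"steps": [[[0.1, 0, 0], 0], [[0, 0, 0], 0], [[0, 0, 0], 0], [[0, 0, 0], 0]]}}

```text
time_s: 26.98
tool_pos: [468.8, 100.1, 170.5]
ee_rot: [0.508, 0.492, 0.507, -0.492]
force: [-0.5, 0.1, 6.0]
width: 36.9
```

```bash
python3 -c "
from h import *
rel([468.4,100,170.6])"
```

```text
t 26.98 pos [468.8 100.1 170.5] zyaw -1.5397 down [ 0.001 -0.    -1.   ] w 36.9 F [-0.5  0.1  6. ] M [-0.13  0.33  0.01] q [-0.02  0.41  1.85 -0.    0.88 -0.05]
delta tool cm [-0.01 -0.04  0.01]
```

{"method": "arm_command", "body": {"steps": [[[0.1, 0, 0], 0], [[0, 0, 0], 0], [[0, 0, 0], 0], [[0, 0, 0], 0]]}}

```text
time_s: 27.48
tool_pos: [468.9, 100.1, 170.4]
ee_rot: [0.508, 0.492, 0.507, -0.492]
force: [-3.1, 0.4, 12.9]
width: 36.2
```

```bash
python3 -c "
from h import *
rel([468.4,100,170.6])"
```

```text
t 27.48 pos [468.9 100.1 170.4] zyaw -1.5396 down [ 0.001 -0.    -1.   ] w 36.2 F [-3.1  0.4 12.9] M [-0.14  0.69  0.05] q [-0.02  0.41  1.85 -0.    0.88 -0.05]
delta tool cm [-0.02 -0.05  0.01]
```

{"method": "arm_command", "body": {"steps": [[[-0.03, -0.02, 0], 0], [[0, 0, 0], 0], [[0, 0, 0], 0], [[0, 0, 0], 0]]}}

```text
time_s: 27.98
tool_pos: [468.9, 100.1, 170.4]
ee_rot: [0.508, 0.493, 0.507, -0.492]
force: [-1.4, 0.2, 11.2]
width: 36.6
```

```bash
python3 -c "
from h import *
rel([468.4,100,170.6])
d=manip.read_camera('side');a=d['pixels']
cv2.imwrite('pics/v7.png',cv2.resize(a[140:220,160:240],(600,600),interpolation=2))
rel([468.4,100,170.6])"
```

```text
t 27.98 pos [468.9 100.1 170.4] zyaw -1.5396 down [ 0.002 -0.    -1.   ] w 36.6 F [-1.4  0.2 11.2] M [-0.1   0.48  0.  ] q [-0.02  0.41  1.85 -0.    0.88 -0.05]
delta tool cm [-0.02 -0.05  0.01]
t 28.02 pos [468.9 100.1 170.4] zyaw -1.5397 down [ 0.002 -0.    -1.   ] w 36.5 F [-2.5  0.2 11.3] M [-0.12  0.48 -0.02] q [-0.02  0.41  1.85 -0.    0.88 -0.05]
delta tool cm [-0.02 -0.05  0.01]
```

View pics/v7.png

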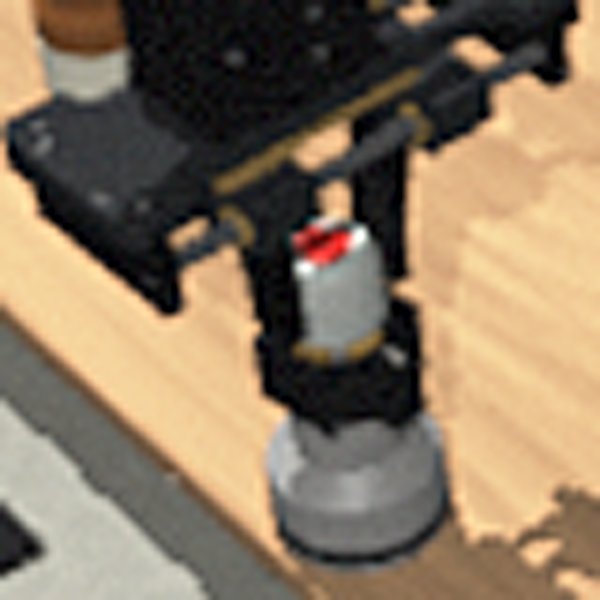

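```bash
python3 -c "
from h import *
manip.close_job(); rel([468.4,100,170.6])"
```

```text
the job is handed in; nothing more can be done
the job is handed in; nothing more can be done
```

The grinder is back together and the job is handed in, at about 28 s. The arm is still holding the cap down.

- **Collar:** I turned it clockwise by about 1.43 rad of gripper rotation, until it stopped dead. Torque jumped to 1.7–2.0 N m there, and I held it for half a second. After letting go, the wings in the top picture showed about 1.32 rad of turn by coarse pixel measurement. That fits the expected spring-back to about 1.35 rad, but the starting angle is unknown.
- **Cap:** I pinched it from two directions to centre it, then lowered it onto the stud. The push reached at least 6 N. After the click the stud drew the cap down by up to 11 N. It then came to rest with the tool at 170.4–170.5 mm, against 170.6 mm expected when fully home.
- **Final hold:** The cap is pressed down with about 11 N and gripped at 45 N. The tool is 0.5 mm or less from the measured grinder axis and tilted about 0.002 rad. The last side picture shows the cap seated upright, with the wing that is visible unmoved.

**Not checked or off:**
- The torque rose only at the very end of the turn, not gradually from 1.2 rad as described. I could not measure the jaw force on the spindle directly.
- The finger opening on the cap read 36–37 mm, not 38 mm.
- I did not measure the cups and other items again at the end. The arm never worked near them, and no unexpected contact force showed in the readings.

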